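# Switch the spectrometer on in order

### The job

Wake up the bench spectrometer with your fingertips: press down the round key on the white purge unit, then the square key on the grey lamp supply, then the long bar key on the spectrometer, in that order, so that each stays down. Press lightly, as on a keyboard, leave the small round stop key beside the bar alone, and neither pick up nor shift the vial, the jar or the spatula.

Things in the scene. Friction and masses are not known exactly. Their poses are not given: they have to be found in the camera images.
- purge_key (a joint): Round grey key, 30 mm across, on top of the purge unit. The key slides straight down and stays wherever it is left: moving it takes about 3.5 N at first and 6 N at the bottom of its 11 mm stroke, where it meets a hard stop. Joint value in m: 0 = fully up (as at the start), 0.011 = fully down; it is switched on, and counts as pressed in, beyond 0.004.
- purge_key_top (a point): Point at the centre of the key's flat top, 17 mm above the deck around it while the key is up; it goes down with the key. It sits on the purge unit 30 mm from the middle of the unit's top towards its front (-x), on the centre line. Top of the key about 87 mm above the bench.
- lamp_key (a joint): Square grey key, 26 by 26 mm, on top of the lamp supply. The key slides straight down and stays wherever it is left: moving it takes about 3.5 N at first and 6 N at the bottom of its 11 mm stroke, where it meets a hard stop. Joint value in m: 0 = fully up (as at the start), 0.011 = fully down; it is switched on, and counts as pressed in, beyond 0.004.
- lamp_key_top (a point): Point at the centre of the key's flat top, 17 mm above the deck around it while the key is up; it goes down with the key. It sits on the lamp supply 35 mm from the middle of the top towards its front (-x), on the centre line; the vial stands behind it, about 75 mm away (+x). Top of the key about 107 mm above the bench.
- scan_key (a joint): Grey bar key, 22 (x) by 44 (y) mm, on the low front deck of the spectrometer. The key slides straight down and stays wherever it is left: moving it takes about 3.5 N at first and 6 N at the bottom of its 11 mm stroke, where it meets a hard stop. Joint value in m: 0 = fully up (as at the start), 0.011 = fully down; it is switched on, and counts as pressed in, beyond 0.004.
- scan_key_top (a point): Point at the centre of the key's flat top, 17 mm above the deck around it while the key is up; it goes down with the key. It sits on the spectrometer's low front deck, 90 mm to the front (-x) and 30 mm to the left (+y) of the instrument's middle; the higher body begins 40 mm behind the key's centre. Top of the key about 117 mm above the bench.
- stop_key (a joint): Small round grey stop key, 18 mm across, on the same deck, springs back when let go (about 1 N at first, 2.7 N at the bottom). Must not be pressed. Joint value in m: 0 = up, 0.006 = fully down; beyond 0.0025 it counts as pressed.
- stop_key_top (a point): Point at the centre of the stop key's top, 17 mm above the deck, 70 mm to the -y side of the bar key's centre.
- purge_unit: Fixed white box, the purge unit, 130 (x) by 110 (y) by 70 mm high, with a dial and a glass flow tube on its front. Stands to one side of the spectrometer. Origin: centre of its underside on the bench, x towards its back, z up. No more than 15 N may be put on it or its key.
- lamp_supply: Fixed grey vented box, the lamp supply, 140 (x) by 110 (y) by 90 mm high, with a black front panel. Stands on the other side of the spectrometer from the purge unit; the two may change sides. Origin: centre of its underside on the bench, x towards its back, z up. No more than 15 N may be put on it or its key.
- spectrometer: Fixed putty-coloured spectrometer, 260 by 260 mm, standing between the two boxes. Its front deck is 100 mm high and 80 mm deep (x); the body behind it, with the sample lid, is 151 mm high. Origin: centre of its underside on the bench, x towards its back, z up. No more than 15 N may be put on it or its keys.
- vial_center (a point): Centre of the loose glass vial with a white cap, 22 mm across and 45 mm tall, standing on the lamp supply's top behind the square key, to be left there.
- jar_center (a point): Centre of the loose amber glass jar with a black cap, 48 mm across and 70 mm tall, standing on the bench between the robot and the spectrometer, to be left there.
- spatula_center (a point): Middle of a loose slim steel lab spatula, 160 mm long, 16 mm wide and 8 mm high, lying crosswise (along y) on the bench between the robot and the spectrometer, to be left there.
Not all that is in view belongs to the job. Of the things like the purge_unit, leave any that is red; of the rest the larger one is meant.

How it is judged:
By the outcome, as a careful person would: the job done as asked, in the order asked, and still so for the second after the job is handed in, with the robot touching nothing.
It also fails if it takes over 53 s, if anything falls off the work surface, if the arm or the gripper's body presses on something with over 40 N, if the wrist force passes 120 N, or if a joint passes its speed limit or range.

### The arm

A 6-joint arm with a two-finger parallel gripper is mounted at the origin on the work surface. World frame = base frame: x ahead of the robot, y to its left, z up, the work surface at z = 0. Lengths are in m, angles in rad, forces in N, time in s.
With the tool pointing down it reaches from about 0.35 to 0.775 m from the base axis. Payload 5.5 kg.
Tool frame: the origin (TCP) lies midway between the tips of the shut fingers; the grasp point (between the pads) lies 19 mm behind it (env.tcp_to_grasp is the distance from the TCP to the grasp point, in m); z points along the fingers, y is the direction in which the jaws open and shut (so a half turn about z gives the same grasp; the last joint's range is limited). The gripper opens to 85 mm and grips with 20 to 120 N. Pads are 22 mm wide; open, the fingers measure 114 mm over their backs; the gripper's body (76 mm by 85 mm) begins 54 mm behind the grasp point. The pads swing forward as they close: fully open they stand 13 mm farther back than shut.
Start: joints at [0.983, 0.313, 0.046, 1.304, 0, 1.431], TCP at [0.249, 0.518, 0.206] pointing down, gripper open.
Joint ranges: [-2.76, 2.76], [-0.86, 1.69], [-1.03, 1.26], [-2.2, 2.34], [-1.47, 1.5], [-3.14, 3.14]. Speed limits (rad/s): [2.57, 2.57, 3.14, 3.14, 3.14, 3.14].

### API

Orientations are given as a unit quaternion [w, x, y, z].
In Python, from workcell import get_state, viewer, hand_in, finder, env gives the robot as it stands.
- The arm moves only by the tool arm_command, never from a script. Its argument "motion" is a list of rows, each an object of numbers: "x", "y", "z": the shift along the tool's x, y, z in mm; "rx", "ry", "rz": the turn, a rotation vector about the tool's x, y, z in degrees; "hand": the closure, from -1 (fully open) to 1 (shut). A call has 1 to 10 rows; each row is the pose to reach, as a shift and turn from the pose commanded when the call began, along the tool's axes at that moment; what a row does not reach only later rows make up. A row lasts 1/8 s, in which the tool goes at most 62.5 mm and 10.7 degrees, less where a joint would pass 70% of its speed; a pose out of reach is approached as far as the arm can. A call with a gripper value outside its range is refused whole. The fingers move at their own pace and stop on an object; "force" is the grip in N (left out, the last holds). Time passes only in rows, so rows that repeat a pose let the fingers close. It gives the time, the measured TCP pose, the force and the opening at its end, in the units of the state.
- get_state(): the state, without advancing time (a new reading comes with each control period).
- viewer.read_camera(name): name is "scene" or "top"; returns a dict with "image" (480x640x3 uint8, red, green, blue), "z_map" (480x640 float32, m along the optical axis (not along the pixel's ray), 0 where there is no reading), "intrinsics" (3x3 intrinsics, pixels), "rvec" (rotation vector, rad) and "tvec" (3), from world to camera coordinates, as OpenCV has them. Camera axes: x right, y down, z forward; pixel columns grow to the right and rows downward; lengths in m; the calibration is good to about 2 mm. A picture is of the moment at which its call begins.
- hand_in(): hands the job in, once; it reports no verdict.
Trained networks look in a picture, given as the dict that the camera call returned (one of the last four; its "shot" number tells which), for a name from the list of things; names that differ only in an ending like _2 or _b are one class to them, and where a whole thing is asked for, a point or a joint stands for the part that bears it (a point fixed in the world has none). Each returns a list of dicts, best first, with "score" (0 to 1); they miss things now and then, are a little off and sometimes report something else, mostly with a low value. They report only what shows in the picture. A call takes as long as a camera call. They do not tell look-alikes from the thing itself.
- finder.find_in(picture, query): "at" ([column, row] in pixels, amid what is visible of it).
- finder.masks_of(picture, query): "region" (480x640 bool, what is visible of it) and "at" ([column, row] in pixels, amid what is visible of it).
The state is a dict: "clock": time; "joint_pos": joint angles; "qvel": joint speeds; "tau": joint torques, N m; "tcp_pos": TCP position; "orientation": TCP orientation; "wrist_force": force on the tool from outside, world axes, zero at the start; "ft_torque": the same for the moment, N m; "finger_gap": finger opening in m.
Only numpy, scipy, OpenCV 4.12 (cv2) and the standard library are available. Lean on these libraries where they do the work, as an engineer would, in place of code of your own. Each camera call takes 0.05 s, during which the arm holds its last target.

## Working session

There is one attempt and no reset: what is moved stays moved. The work goes in short steps, Python scripts to look and compute and a tool call to move; the robot and the scene stay as the last step left them, time stands still between calls to the robot, and variables do not carry over. Pictures are saved under pics/ and viewed, and the job is handed in when it is done.

Besides the shell and the picture viewer there is one more tool, called after "Request:" as name(argument=value, ...) on one line, values as JSON. arm_command: Moves the arm, as the interface text tells. Its arguments: {"type":"object","properties":{"motion":{"type":"array","items":{"type":"object","properties":{"x":{"type":"number"},"y":{"type":"number"},"z":{"type":"number"},"rx":{"type":"number"},"ry":{"type":"number"},"rz":{"type":"number"},"hand":{"type":"number"}}}},"force":{"type":"number"}},"required":["motion"]}

```bash
ls; mkdir -p pics; cat > h.py <<'E'
import numpy as np, cv2
from workcell import get_state, viewer, hand_in, finder, env
def cam(n):
    p=viewer.read_camera(n); R=cv2.Rodrigues(np.array(p['rvec'],float))[0]; return p,R,np.array(p['tvec'],float).ravel(),np.array(p['intrinsics'])
def cloud(p,R,t,K):
    z=p['z_map']; v,u=np.mgrid[:480,:640]
    c=np.stack([(u-K[0,2])/K[0,0]*z,(v-K[1,2])/K[1,1]*z,z],-1)
    w=(c-t)@R; w[z<=0]=np.nan; return w
def save(p,n): cv2.imwrite('pics/'+n+'.png',p['image'][...,::-1])
E
python3 - <<'E'
from h import *
print({k:np.round(v,4) for k,v in get_state().items()})
for n in ('scene','top'):
    p,R,t,K=cam(n); save(p,n+'0'); W=cloud(p,R,t,K); np.save(n+'W.npy',W)
    print(n,'campos',-R.T@t)
    for q in ['purge_unit','purge_key','lamp_key','lamp_supply','scan_key','stop_key','purge_key_top','spectrometer','vial_center','jar_center','spatula_center']:
        for r in finder.find_in(p,q)[:4]:
            u,v=np.round(r['at']).astype(int); print(q,round(r['score'],2),u,v,np.round(W[v,u],3))
E
```

```text
pics
{'clock': np.float64(0.0), 'joint_pos': array([ 0.9834,  0.314 ,  0.045 ,  1.3036, -0.    ,  1.4312]), 'qvel': array([-0.    ,  0.0017, -0.0003,  0.0005,  0.0001,  0.0003]), 'tau': array([-1.30000e-03, -4.80632e+01,  2.98533e+01,  1.95000e-02,
       -3.00000e-04, -0.00000e+00]), 'tcp_pos': array([0.2487, 0.5178, 0.2047]), 'orientation': array([-3.00e-04,  2.22e-01,  9.75e-01, -9.00e-04]), 'wrist_force': array([-0.7547, -0.4215,  0.2476]), 'ft_torque': array([ 0.0022, -0.0273, -0.0335]), 'finger_gap': np.float64(0.0854)}
scene campos [ 1.31551908 -0.67758302  0.76896173]
purge_unit 0.74 402 216 [0.491 0.298 0.07 ]
purge_unit 0.74 431 194 [0.43  0.481 0.048]
purge_unit 0.68 333 198 [0.303 0.24  0.062]
purge_key 0.6 396 199 [0.439 0.329 0.086]
purge_key 0.47 325 179 [0.236 0.27  0.082]
purge_key 0.37 425 183 [0.387 0.503 0.058]
lamp_key 0.58 182 316 [ 0.536 -0.321  0.104]
lamp_supply 0.7 190 353 [ 0.615 -0.351  0.09 ]
scan_key 0.66 361 245 [0.61  0.041 0.146]
purge_key_top 0.48 396 200 [0.447 0.32  0.089]
spectrometer 0.57 378 292 [ 0.741 -0.043  0.144]
vial_center 0.72 183 334 [ 
[... 453 characters left out ...]
 0.268 0.082]
lamp_key 0.5 450 219 [ 0.515 -0.314  0.104]
lamp_supply 0.88 448 208 [ 0.546 -0.313  0.089]
scan_key 0.64 286 200 [0.556 0.098 0.099]
stop_key 0.69 292 268 [ 0.395  0.08  -0.002]
stop_key 0.51 316 202 [0.549 0.023 0.117]
stop_key 0.51 311 168 [0.628 0.038 0.146]
purge_key_top 0.69 192 241 [0.449 0.331 0.085]
purge_key_top 0.63 293 196 [0.562 0.081 0.12 ]
purge_key_top 0.59 215 329 [0.232 0.266 0.08 ]
spectrometer 0.86 313 164 [0.638 0.033 0.145]
vial_center 0.46 464 188 [ 0.59  -0.343  0.131]
jar_center 0.73 366 261 [ 0.408 -0.106  0.077]
jar_center 0.6 453 217 [ 0.52  -0.321  0.108]
spatula_center 0.54 297 267 [0.397 0.067 0.   ]
spatula_center 0.48 314 165 [0.635 0.031 0.148]
```

View pics/top0.png

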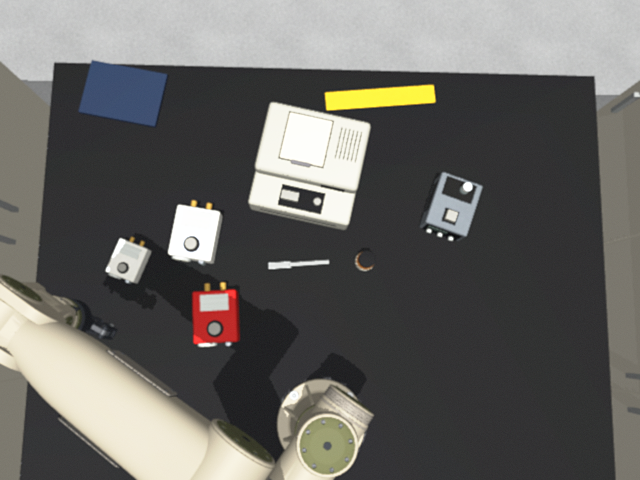

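View pics/scene0.png

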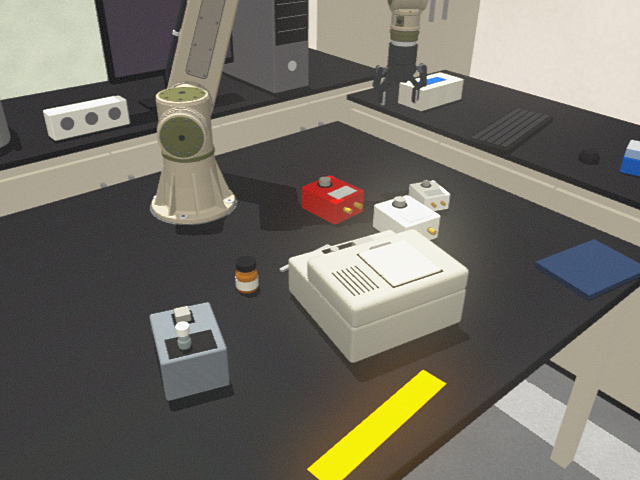

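```bash
python3 - <<'E'
import cv2,numpy as np
a=cv2.imread('pics/top0.png')[150:350,90:330]; cv2.imwrite('pics/crop0.png',cv2.resize(a,None,fx=3,fy=3,interpolation=cv2.INTER_CUBIC)[:600])
E
```

```text
(no output)
```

View pics/crop0.png

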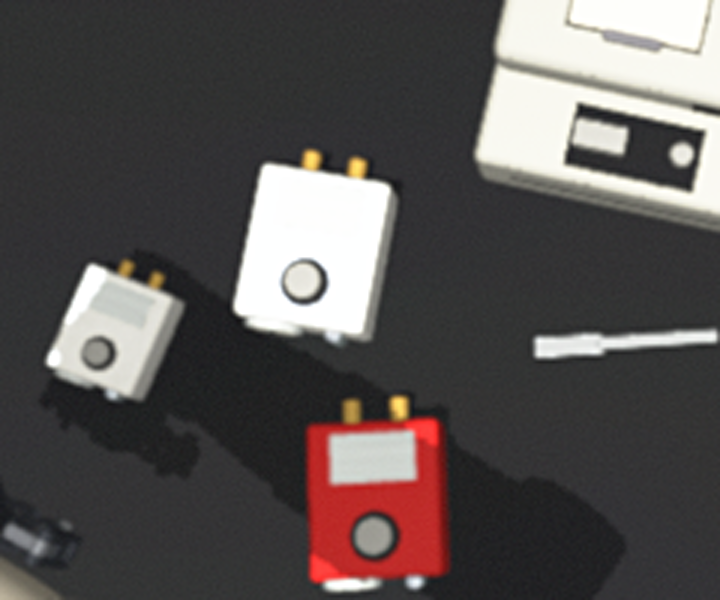

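The purge-like units in the top picture are red (216,317), small white (128,260) and large white (195,235). Red is excluded and the large white one is the bigger of the rest, so its key at about (191,244) is the one meant. The enlarged crop confirms this. The bar key is at (290,195), the stop key at (318,201) and the lamp key at (451,216).

```bash
python3 - <<'E'
from h import *
from scipy.spatial.transform import Rotation as Ro
p,R,t,K=cam('top'); W=cloud(p,R,t,K)
img=p['image'].astype(float).mean(-1)
def ray(u,v,h):
    d=R.T@np.array([(u-K[0,2])/K[0,0],(v-K[1,2])/K[1,1],1]); c=-R.T@t; return c+d*(h-c[2])/d[2]
G={}
for n,(u,v),h,rad in [('purge',(191,244),.087,.03),('lamp',(451,216),.107,.03),('scan',(290,195),.117,.04),('stop',(318,201),.117,.02)]:
    c=ray(u,v,h); m=(np.hypot(W[...,0]-c[0],W[...,1]-c[1])<rad)&(np.abs(W[...,2]-h)<.007)
    ys,xs=np.nonzero(m); g=ray(xs.mean(),ys.mean(),h)
    print(n,'ray',np.round(c,4),'zband',m.sum(),np.round([xs.mean(),ys.mean()],1),np.round(g,4),'med z',np.median(W[m][:,2]))
# boxes yaw via minAreaRect of top surfaces
for n,(u,v),h,rad in [('purge',(195,232),.07,.11),('lamp',(452,205),.09,.11),('spec',(305,165),.148,.2)]:
    c=ray(u,v,h); m=(np.hypot(W[...,0]-c[0],W[...,1]-c[1])<rad)&(np.abs(W[...,2]-h)<.01)
    P=W[m][:,:2]; r=cv2.minAreaRect((P*1000).astype(np.float32)); print(n,r)
E
```

```text
purge ray [0.4411 0.3331 0.087 ] zband 108 [190.6 243.2] [0.4431 0.3341 0.087 ] med z 0.08654055081031484
lamp ray [ 0.5226 -0.3159  0.107 ] zband 115 [451.  215.4] [ 0.5241 -0.3159  0.107 ] med z 0.10743849219740545
scan ray [0.5651 0.0882 0.117 ] zband 156 [289.8 195. ] [0.5653 0.0887 0.117 ] med z 0.11680831654785354
stop ray [0.5515 0.0183 0.117 ] zband 44 [317.  201.4] [0.5503 0.0207 0.117 ] med z 0.1166032192528773
purge ((469.24835205078125, 331.0265197753906), (111.6378402709961, 138.55380249023438), 81.63215637207031)
lamp ((556.4063110351562, -327.9519348144531), (112.20992279052734, 143.69920349121094), 70.48904418945312)
spec ((684.66064453125, 34.34541320800781), (258.8669738769531, 181.72543334960938), 78.64900970458984)
```

```bash
python3 - <<'E'
import cv2,numpy as np
a=cv2.imread('pics/top0.png')
b=np.hstack([cv2.resize(a[y-30:y+30,x-40:x+40],None,fx=5,fy=5,interpolation=cv2.INTER_CUBIC) for x,y in((300,200),(451,205))]); cv2.imwrite('pics/crop1.png',b)
print(b.shape)
E
```

```text
(300, 800, 3)
```

View pics/crop1.png

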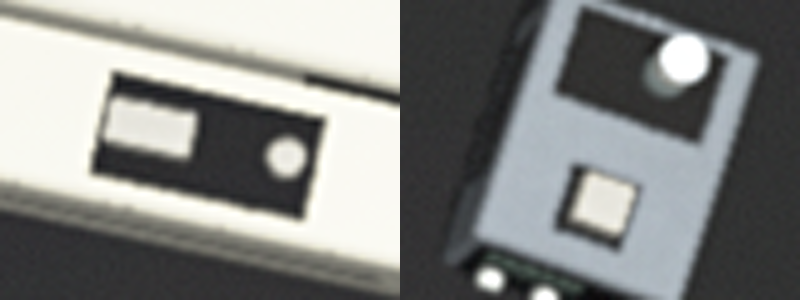

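```bash
cat > d.py <<'E'
import sys
from h import *
from scipy.spatial.transform import Rotation as Ro
T={'purge':(.442,.334),'lamp':(.524,-.316),'scan':(.565,.0885)}
s=get_state(); q=s['orientation']; M=Ro.from_quat([q[1],q[2],q[3],q[0]])
p=np.array(s['tcp_pos']); g=np.array([*T[sys.argv[1]],float(sys.argv[2])])
print('t',s['clock'],'tcp',p.round(4),'F',np.round(s['wrist_force'],2),'gap',round(float(s['finger_gap']),4),'toolshift mm',(M.inv().apply(g-p)*1000).round(1), 'axis tilt',M.as_matrix()[:,2].round(4),'toolx yaw',np.degrees(np.arctan2(*M.as_matrix()[1::-1,0])).round(1),'q',np.round(s['joint_pos'],2))
E
python3 d.py purge 0.2; python3 d.py purge 0.11
```

```text
t 1.25 tcp [0.249  0.5183 0.2056] F [ 0.01  0.37 -0.1 ] gap 0.0856 toolshift mm [-253.8  -82.6    5.6] axis tilt [ 0.e+00  1.e-04 -1.e+00] toolx yaw 154.3 q [0.98 0.31 0.05 1.3  0.   1.43]
t 1.25 tcp [0.249  0.5183 0.2056] F [ 0.01  0.37 -0.1 ] gap 0.0856 toolshift mm [-253.8  -82.6   95.6] axis tilt [ 0.e+00  1.e-04 -1.e+00] toolx yaw 154.3 q [0.98 0.31 0.05 1.3  0.   1.43]
```

Request:
arm_command(motion=[{"x":-30,"y":-10,"hand":1},{"x":-75,"y":-24,"hand":1},{"x":-125,"y":-41,"hand":1},{"x":-175,"y":-57,"hand":1},{"x":-220,"y":-72,"hand":1},{"x":-245,"y":-80,"z":10,"hand":1},{"x":-254,"y":-83,"z":35,"hand":1},{"x":-254,"y":-83,"z":65,"hand":1},{"x":-254,"y":-83,"z":90,"hand":1},{"x":-254,"y":-83,"z":95,"hand":1}], force=20)

```text
invalid input at $.motion[0]: expected keys x, y, z, rx, ry, rz, hand
```

Request:
arm_command(motion=[{"hand":1},{"hand":1},{"hand":1},{"hand":1}])

```text
invalid input at $.motion[0]: expected keys x, y, z, rx, ry, rz, hand
```

```bash
python3 d.py purge 0.087; python3 - <<'E'
from h import *
for n in('scene','top'):
    p,R,t,K=cam(n); s=get_state()
    x=np.array([.442,.334,.087]); c=R@x+t; uv=K@c/c[2]; u,v=uv[:2].astype(int)
    tc=K@(R@np.array(s['tcp_pos'])+t); print(n,u,v,(tc/tc[2])[:2])
    a=p['image'][max(0,v-60):v+60,max(0,u-60):u+60,::-1]; cv2.imwrite(f'pics/{n}1.png',cv2.resize(a,None,fx=4,fy=4,interpolation=cv2.INTER_CUBIC))
E
```

```text
t 1.25 tcp [0.249  0.5183 0.2056] F [ 0.01  0.37 -0.1 ] gap 0.0856 toolshift mm [-253.8  -82.6  118.6] axis tilt [ 0.e+00  1.e-04 -1.e+00] toolx yaw 154.3 q [0.98 0.31 0.05 1.3  0.   1.43]
scene 398 198 [396.57899098 116.37677175]
top 190 243 [ 96.55548106 319.40451427]
```

View pics/scene1.png

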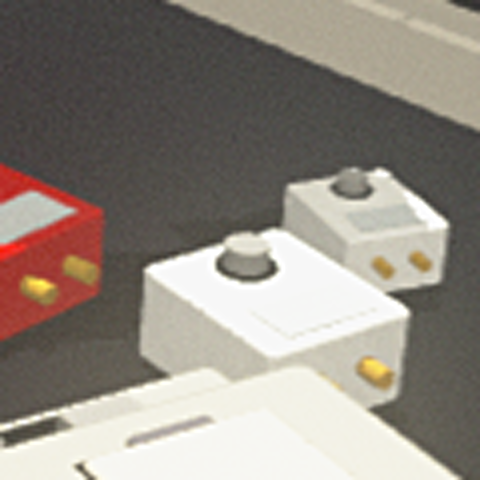

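All keys are required in each row, so the call was refused. The arm has not moved, and the crop shows the white unit's key still up at about (398,198). I'll resend it in full.

Request:
arm_command(motion=[{"x":-30,"y":-10,"z":0,"rx":0,"ry":0,"rz":0,"hand":1},{"x":-75,"y":-24,"z":0,"rx":0,"ry":0,"rz":0,"hand":1},{"x":-125,"y":-41,"z":0,"rx":0,"ry":0,"rz":0,"hand":1},{"x":-175,"y":-57,"z":0,"rx":0,"ry":0,"rz":0,"hand":1},{"x":-220,"y":-72,"z":0,"rx":0,"ry":0,"rz":0,"hand":1},{"x":-245,"y":-80,"z":10,"rx":0,"ry":0,"rz":0,"hand":1},{"x":-254,"y":-83,"z":35,"rx":0,"ry":0,"rz":0,"hand":1},{"x":-254,"y":-83,"z":65,"rx":0,"ry":0,"rz":0,"hand":1},{"x":-254,"y":-83,"z":90,"rx":0,"ry":0,"rz":0,"hand":1},{"x":-254,"y":-83,"z":95,"rx":0,"ry":0,"rz":0,"hand":1}], force=20)

```text
clock: 2.6
tcp_pos: [0.4408, 0.3328, 0.1089]
orientation: [-0.001, 0.222, 0.975, -0.001]
wrist_force: [0.5, 0.7, 0.8]
finger_gap: 0.0003
```

Request:
arm_command(motion=[{"x":0,"y":0,"z":0,"rx":0,"ry":0,"rz":0,"hand":1},{"x":0,"y":0,"z":0,"rx":0,"ry":0,"rz":0,"hand":1},{"x":0,"y":0,"z":0,"rx":0,"ry":0,"rz":0,"hand":1}])

```text
clock: 2.98
tcp_pos: [0.4427, 0.334, 0.1117]
orientation: [0.001, 0.222, 0.975, 0.001]
wrist_force: [-0.2, 0.5, 0.9]
finger_gap: 0.0001
```

```bash
python3 d.py purge 0.087; python3 - <<'E'
from h import *
for n in('scene','top'):
    p,R,t,K=cam(n); s=get_state()
    x=np.array([.442,.334,.087]); c=R@x+t; uv=K@c/c[2]; u,v=uv[:2].astype(int)
    tc=K@(R@np.array(s['tcp_pos'])+t); print(n,u,v,(tc/tc[2])[:2])
    a=p['image'][max(0,v-60):v+60,max(0,u-60):u+60,::-1]; cv2.imwrite(f'pics/{n}2.png',cv2.resize(a,None,fx=4,fy=4,interpolation=cv2.INTER_CUBIC))
E
```

```text
t 2.975 tcp [0.4427 0.334  0.1117] F [-0.23  0.49  0.94] gap 0.0001 toolshift mm [ 0.6 -0.3 24.7] axis tilt [ 0.0018  0.001  -1.    ] toolx yaw 154.4 q [ 0.5   0.32 -0.18  1.07  0.    0.95]
scene 398 198 [399.07912397 189.69221882]
top 190 243 [189.13216137 242.14911998]
```

View pics/scene2.png

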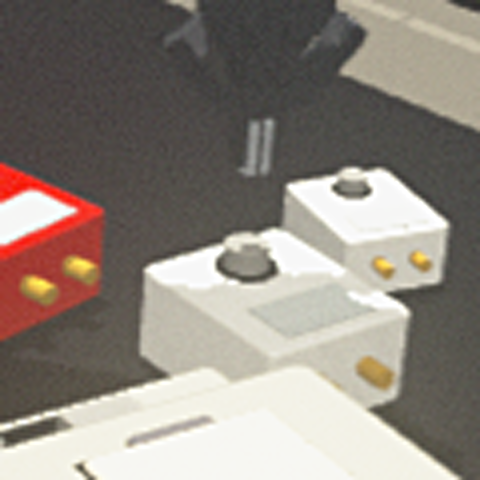

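```bash
python3 - <<'E'
from h import *
p,R,t,K=cam('scene'); W=cloud(p,R,t,K); s=get_state(); print(s['tcp_pos'],s['finger_gap'])
m=(np.hypot(W[...,0]-.442,W[...,1]-.334)<.05)&(W[...,2]>.092)&(W[...,2]<.2)
v,u=np.nonzero(m); print(m.sum(), W[m][:,2].min(), u.min(),u.max(),v.min(),v.max())
for r in range(178,200): 
    k=m[r]; print(r,k.sum(), np.round(W[r][k].mean(0),3) if k.any() else '')
a=p['image'][130:230,330:460,::-1].astype(float); a=np.clip(255*(a/255)**.45,0,255).astype(np.uint8); cv2.imwrite('pics/s3.png',cv2.resize(a,None,fx=5,fy=5,interpolation=cv2.INTER_CUBIC))
E
```

```text
[0.44227736 0.33373408 0.11113425] 2.9179879474165734e-05
391 0.13621177965010822 388 420 154 181
178 10 [0.45  0.326 0.149]
179 8 [0.45  0.326 0.146]
180 8 [0.448 0.329 0.142]
181 7 [0.452 0.327 0.141]
182 0 
183 0 
184 0 
185 0 
186 0 
187 0 
188 0 
189 0 
190 0 
191 0 
192 0 
193 0 
194 0 
195 0 
196 0 
197 0 
198 0 
199 0
```

View pics/s3.png

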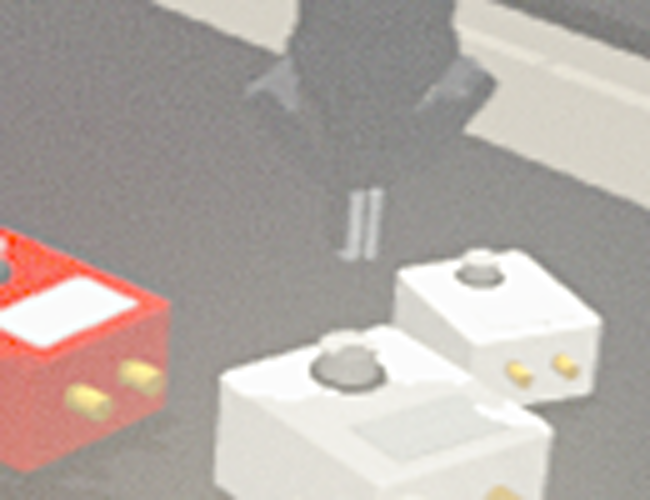

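```bash
python3 - <<'E'
from h import *
p,R,t,K=cam('scene'); W=cloud(p,R,t,K)
for r in range(170,194,2): print(r,np.round(p['z_map'][r,390:412:2],3))
print(p['image'][170:194:2,390:412:2].mean(-1).astype(int))
E
```

```text
170 [1.839 1.84  1.834 1.441 1.433 1.435 1.434 1.439 1.44  1.842 1.841]
172 [1.82  1.826 1.828 1.438 1.437 1.435 1.434 1.438 1.445 1.829 1.841]
174 [1.81  1.819 1.82  1.441 1.441 1.433 1.437 1.443 1.442 1.831 1.81 ]
176 [1.798 1.8   1.793 1.441 1.446 1.433 1.449 1.446 1.451 1.788 1.806]
178 [1.789 1.785 1.793 1.444 1.445 1.448 1.447 1.447 1.794 1.791 1.788]
180 [1.776 1.786 1.771 1.777 1.446 1.447 1.452 1.447 1.781 1.774 1.785]
182 [1.76  1.764 1.766 1.775 1.769 1.768 1.773 1.773 1.767 1.765 1.76 ]
184 [1.75  1.758 1.765 1.763 1.755 1.756 1.754 1.751 1.755 1.753 1.649]
186 [1.743 1.736 1.743 1.748 1.74  1.744 1.749 1.745 1.747 1.747 1.643]
188 [1.729 1.73  1.733 1.731 1.739 1.734 1.735 1.732 1.735 1.739 1.648]
190 [1.714 1.718 1.716 1.716 1.715 1.718 1.723 1.721 1.731 1.724 1.651]
192 [1.705 1.7   1.716 1.707 1.713 1.716 1.707 1.714 1.713 1.707 1.651]
[[ 75  74  73  69  68 127 124 139  93  75  71]
 [ 73  76  75  67  72 129 109 142  80  72  77]
 [ 73  71  77  66  70 137 116 144  75  75  77]
 [ 76  77  70  73  70 144 100 146  75  78  79]
 [ 73  78  75  73  71 141  94 154  71  80  77]
 [ 79  77  78  79 122 152 101 143  78  75  75]
 [ 77  74  76  80  81  92  77  78  84  79  72]
 [ 80  78  78  77  80  79  81  76  80  74 255]
 [ 75  77  81  80  85  81  80  79  82  80 169]
 [ 76  84  83  82  83  83  82  83  80  86 174]
 [ 82  86  78  77  80  83  84  81  79  97 171]
 [ 83  86  83  83  86  83  84  83  84  97 171]]
```

The picture shows the fingertips ending at row 181, about 25 mm above the point where the reported TCP projects (row 190). I'll go down a little and recheck, relying on force.

Request:
arm_command(motion=[{"x":0,"y":0,"z":6,"rx":0,"ry":0,"rz":0,"hand":1},{"x":0,"y":0,"z":12,"rx":0,"ry":0,"rz":0,"hand":1},{"x":0,"y":0,"z":17,"rx":0,"ry":0,"rz":0,"hand":1},{"x":0,"y":0,"z":19,"rx":0,"ry":0,"rz":0,"hand":1},{"x":0,"y":0,"z":19,"rx":0,"ry":0,"rz":0,"hand":1}])

```text
clock: 3.8
tcp_pos: [0.4419, 0.3335, 0.0914]
orientation: [-0.0, 0.222, 0.975, -0.0]
wrist_force: [0.4, -0.0, 0.4]
finger_gap: 0.0004
```

```bash
python3 d.py purge 0.087; python3 - <<'E'
from h import *
p,R,t,K=cam('scene'); W=cloud(p,R,t,K); s=get_state(); print(s['tcp_pos'],s['finger_gap'])
c=R@np.array(s['tcp_pos'])+t; print('tcp px',(K@c/c[2])[:2],'depth',c[2])
m=(np.hypot(W[...,0]-.442,W[...,1]-.334)<.04)&(W[...,2]>.092)&(W[...,2]<.2)
v,u=np.nonzero(m); print(m.sum(), W[m][:,2].min(), v.max())
a=p['image'][130:230,330:460,::-1].astype(float); a=np.clip(255*(a/255)**.45,0,255).astype(np.uint8); cv2.imwrite('pics/s4.png',cv2.resize(a,None,fx=5,fy=5,interpolation=cv2.INTER_CUBIC))
E
```

```text
t 3.8 tcp [0.4419 0.3335 0.0914] F [ 0.42 -0.04  0.36] gap 0.0004 toolshift mm [0.1 0.5 4.4] axis tilt [-4.e-04 -2.e-04 -1.e+00] toolx yaw 154.3 q [ 0.5   0.33 -0.21  1.02  0.    0.95]
[0.44201345 0.33355218 0.09157703] 3.496085159350898e-06
tcp px [398.15810171 196.81625773] depth 1.48396257839628
567 0.11581865771042936 189
```

View pics/s4.png

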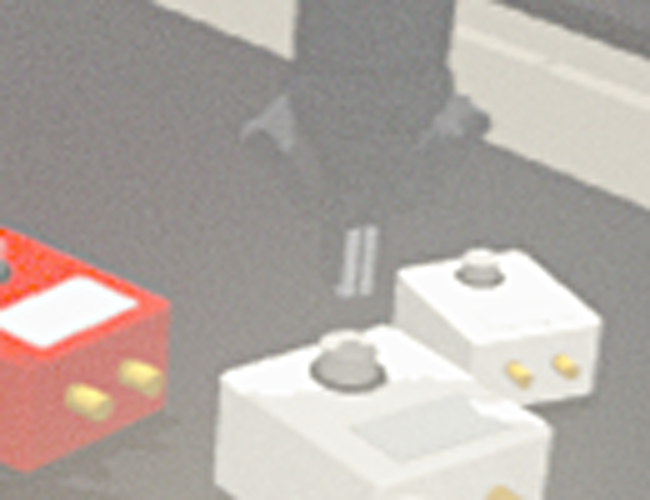

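Request:
arm_command(motion=[{"x":0,"y":0,"z":2,"rx":0,"ry":0,"rz":0,"hand":1},{"x":0,"y":0,"z":4,"rx":0,"ry":0,"rz":0,"hand":1},{"x":0,"y":0,"z":5.5,"rx":0,"ry":0,"rz":0,"hand":1},{"x":0,"y":0,"z":6.5,"rx":0,"ry":0,"rz":0,"hand":1}])

```text
clock: 4.35
tcp_pos: [0.442, 0.3335, 0.085]
orientation: [-0.0, 0.222, 0.975, 0.0]
wrist_force: [-0.4, -0.2, -0.2]
finger_gap: -0.0001
```

Request:
arm_command(motion=[{"x":0,"y":0,"z":1,"rx":0,"ry":0,"rz":0,"hand":1},{"x":0,"y":0,"z":2,"rx":0,"ry":0,"rz":0,"hand":1}])

```text
clock: 4.6
tcp_pos: [0.442, 0.3336, 0.0831]
orientation: [0.0, 0.222, 0.975, 0.0]
wrist_force: [-0.7, -0.4, 0.6]
finger_gap: 0.0002
```

Request:
arm_command(motion=[{"x":0,"y":0,"z":2,"rx":0,"ry":0,"rz":0,"hand":1},{"x":0,"y":0,"z":4,"rx":0,"ry":0,"rz":0,"hand":1},{"x":0,"y":0,"z":5,"rx":0,"ry":0,"rz":0,"hand":1}])

```text
clock: 4.97
tcp_pos: [0.4419, 0.3335, 0.0779]
orientation: [-0.0, 0.222, 0.975, -0.0]
wrist_force: [-0.5, 0.2, 0.1]
finger_gap: 0.0003
```

```bash
python3 - <<'E'
from h import *
p,R,t,K=cam('scene'); s=get_state(); print(s['tcp_pos'],s['wrist_force'])
a=p['image'][150:230,340:440,::-1].astype(float); a=np.clip(255*(a/255)**.45,0,255).astype(np.uint8); cv2.imwrite('pics/s5.png',cv2.resize(a,None,fx=6,fy=6,interpolation=cv2.INTER_CUBIC))
E
```

```text
[0.4418813  0.33348618 0.07783782] [-0.07885975  0.12835449  0.20360618]
```

View pics/s5.png

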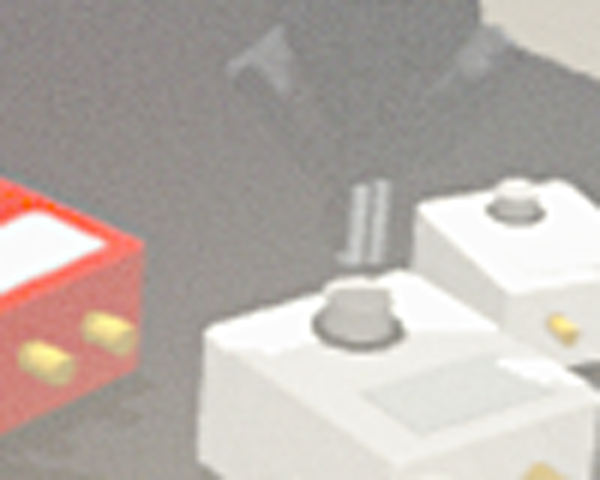

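The reported z reads lower than the real tip: the tips are still about 11 mm above the key top (rows 194 and 198) and there is no contact force. I'll keep creeping down.

Request:
arm_command(motion=[{"x":0,"y":0,"z":3,"rx":0,"ry":0,"rz":0,"hand":1},{"x":0,"y":0,"z":5,"rx":0,"ry":0,"rz":0,"hand":1},{"x":0,"y":0,"z":7,"rx":0,"ry":0,"rz":0,"hand":1}])

```text
clock: 5.4
tcp_pos: [0.442, 0.3335, 0.0709]
orientation: [-0.0, 0.222, 0.975, 0.0]
wrist_force: [-0.3, -0.2, 0.5]
finger_gap: -0.0004
```

Request:
arm_command(motion=[{"x":0,"y":0,"z":1,"rx":0,"ry":0,"rz":0,"hand":1},{"x":0,"y":0,"z":2,"rx":0,"ry":0,"rz":0,"hand":1}])

```text
clock: 5.65
tcp_pos: [0.442, 0.3335, 0.069]
orientation: [-0.0, 0.222, 0.975, 0.0]
wrist_force: [-0.5, -0.4, 0.2]
finger_gap: 0.0001
```

Request:
arm_command(motion=[{"x":0,"y":0,"z":1,"rx":0,"ry":0,"rz":0,"hand":1},{"x":0,"y":0,"z":2,"rx":0,"ry":0,"rz":0,"hand":1}])

```text
clock: 5.9
tcp_pos: [0.442, 0.3336, 0.0671]
orientation: [0.0, 0.222, 0.975, 0.0]
wrist_force: [0.8, 0.5, -0.3]
finger_gap: -0.0003
```

Request:
arm_command(motion=[{"x":0,"y":0,"z":1,"rx":0,"ry":0,"rz":0,"hand":1},{"x":0,"y":0,"z":2,"rx":0,"ry":0,"rz":0,"hand":1}])

```text
clock: 6.15
tcp_pos: [0.442, 0.3336, 0.0651]
orientation: [0.0, 0.222, 0.975, 0.0]
wrist_force: [0.3, -0.8, -0.0]
finger_gap: 0.0
```

Request:
arm_command(motion=[{"x":0,"y":0,"z":1,"rx":0,"ry":0,"rz":0,"hand":1},{"x":0,"y":0,"z":2,"rx":0,"ry":0,"rz":0,"hand":1}])

```text
clock: 6.4
tcp_pos: [0.442, 0.3336, 0.0631]
orientation: [0.0, 0.222, 0.975, 0.0]
wrist_force: [0.8, 0.4, 0.1]
finger_gap: 0.0001
```

```bash
python3 - <<'E'
from h import *
p,R,t,K=cam('scene'); s=get_state(); print(s['tcp_pos'],s['wrist_force'])
a=p['image'][150:230,340:440,::-1].astype(float); a=np.clip(255*(a/255)**.45,0,255).astype(np.uint8); cv2.imwrite('pics/s6.png',cv2.resize(a,None,fx=6,fy=6,interpolation=cv2.INTER_CUBIC))
E
```

```text
[0.44192921 0.33352857 0.06291528] [-1.14008688  0.92760641 -0.03254747]
```

View pics/s6.png

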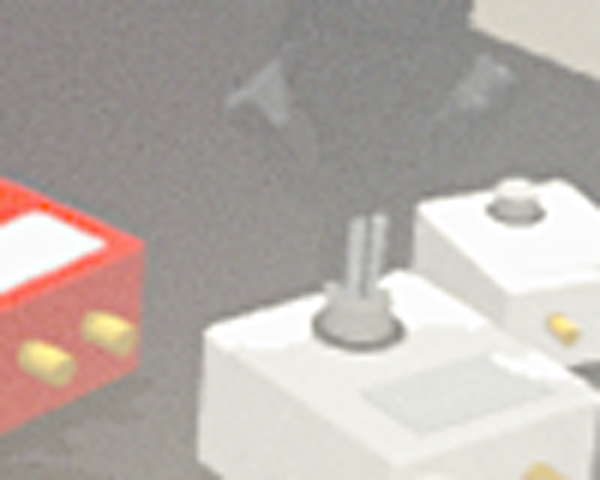

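The tips now seem to be at or just above the key top (crop row 294). From here I go in small steps.

Request:
arm_command(motion=[{"x":0,"y":0,"z":1,"rx":0,"ry":0,"rz":0,"hand":1},{"x":0,"y":0,"z":1,"rx":0,"ry":0,"rz":0,"hand":1}])

```text
clock: 6.7
tcp_pos: [0.442, 0.3336, 0.0621]
orientation: [-0.0, 0.222, 0.975, 0.0]
wrist_force: [1.3, -0.4, -0.0]
finger_gap: 0.0003
```

Request:
arm_command(motion=[{"x":0,"y":0,"z":1,"rx":0,"ry":0,"rz":0,"hand":1},{"x":0,"y":0,"z":1,"rx":0,"ry":0,"rz":0,"hand":1}])

```text
clock: 6.95
tcp_pos: [0.4421, 0.3336, 0.0612]
orientation: [0.0, 0.222, 0.975, 0.0]
wrist_force: [0.2, 0.5, 1.0]
finger_gap: 0.0
```

Request:
arm_command(motion=[{"x":0,"y":0,"z":1,"rx":0,"ry":0,"rz":0,"hand":1},{"x":0,"y":0,"z":1,"rx":0,"ry":0,"rz":0,"hand":1}])

```text
clock: 7.2
tcp_pos: [0.4421, 0.3336, 0.0603]
orientation: [0.0, 0.222, 0.975, 0.0]
wrist_force: [-0.7, 0.7, 2.3]
finger_gap: -0.0002
```

Request:
arm_command(motion=[{"x":0,"y":0,"z":1,"rx":0,"ry":0,"rz":0,"hand":1},{"x":0,"y":0,"z":1,"rx":0,"ry":0,"rz":0,"hand":1}])

```text
clock: 7.45
tcp_pos: [0.4421, 0.3336, 0.0592]
orientation: [0.0, 0.222, 0.975, 0.0]
wrist_force: [-0.4, -0.3, 3.4]
finger_gap: -0.0001
```

Request:
arm_command(motion=[{"x":0,"y":0,"z":1,"rx":0,"ry":0,"rz":0,"hand":1},{"x":0,"y":0,"z":2,"rx":0,"ry":0,"rz":0,"hand":1}])

```text
clock: 7.7
tcp_pos: [0.4421, 0.3336, 0.0572]
orientation: [0.0, 0.222, 0.975, 0.0]
wrist_force: [-1.2, 0.6, 4.9]
finger_gap: -0.0001
```

Request:
arm_command(motion=[{"x":0,"y":0,"z":1,"rx":0,"ry":0,"rz":0,"hand":1},{"x":0,"y":0,"z":2,"rx":0,"ry":0,"rz":0,"hand":1}])

```text
clock: 7.95
tcp_pos: [0.4421, 0.3336, 0.0551]
orientation: [0.0, 0.222, 0.975, 0.0]
wrist_force: [-0.9, 0.4, 4.8]
finger_gap: 0.0004
```

Request:
arm_command(motion=[{"x":0,"y":0,"z":1,"rx":0,"ry":0,"rz":0,"hand":1},{"x":0,"y":0,"z":2,"rx":0,"ry":0,"rz":0,"hand":1},{"x":0,"y":0,"z":2,"rx":0,"ry":0,"rz":0,"hand":1}])

```text
clock: 8.32
tcp_pos: [0.4421, 0.3336, 0.0531]
orientation: [0.0, 0.222, 0.975, 0.0]
wrist_force: [-0.5, -0.7, 3.9]
finger_gap: 0.0002
```

Request:
arm_command(motion=[{"x":0,"y":0,"z":-5,"rx":0,"ry":0,"rz":0,"hand":1},{"x":0,"y":0,"z":-20,"rx":0,"ry":0,"rz":0,"hand":1},{"x":0,"y":0,"z":-50,"rx":0,"ry":0,"rz":0,"hand":1},{"x":0,"y":0,"z":-90,"rx":0,"ry":0,"rz":0,"hand":1},{"x":0,"y":0,"z":-120,"rx":0,"ry":0,"rz":0,"hand":1},{"x":0,"y":0,"z":-130,"rx":0,"ry":0,"rz":0,"hand":1}])

```text
clock: 9.07
tcp_pos: [0.4432, 0.3342, 0.1859]
orientation: [0.002, 0.222, 0.975, 0.001]
wrist_force: [-0.4, -0.4, -1.2]
finger_gap: 0.0001
```

```bash
python3 d.py lamp 0.19; python3 - <<'E'
from h import *
p,R,t,K=cam('scene'); W=cloud(p,R,t,K)
m=(np.hypot(W[...,0]-.442,W[...,1]-.334)<.02)&(W[...,2]>.074)&(W[...,2]<.1); print(m.sum(),np.percentile(W[m][:,2],[50,80,90,95]))
W0=np.load('sceneW.npy'); m=(np.hypot(W0[...,0]-.442,W0[...,1]-.334)<.02)&(W0[...,2]>.074)&(W0[...,2]<.1); print(m.sum(),np.percentile(W0[m][:,2],[50,80,90,95]))
a=p['image'][150:230,340:440,::-1].astype(float); a=np.clip(255*(a/255)**.45,0,255).astype(np.uint8); cv2.imwrite('pics/s7.png',cv2.resize(a,None,fx=6,fy=6,interpolation=cv2.INTER_CUBIC))
E
```

```text
t 9.075 tcp [0.4432 0.3342 0.1859] F [-0.43 -0.41 -1.16] gap 0.0001 toolshift mm [-354.4 -551.1   -5.2] axis tilt [ 0.0038  0.0021 -1.    ] toolx yaw 154.3 q [ 0.5   0.28 -0.05  1.24  0.    0.95]
68 [0.07817227 0.07978443 0.08080088 0.08169136]
103 [0.08503558 0.0875528  0.08859975 0.08969176]
```

View pics/s7.png

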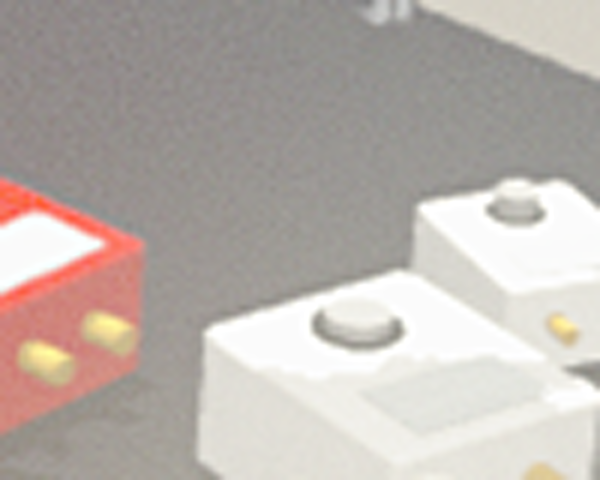

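The purge key is down by about 7.8 mm: the depth reading gives a top at about 0.080 m, against 0.0875 m before, and the picture agrees. The true tip sits about 26 mm above the reported TCP. Next is the lamp key.

Request:
arm_command(motion=[{"x":-10,"y":-15,"z":0,"rx":0,"ry":0,"rz":0,"hand":1},{"x":-30,"y":-46,"z":0,"rx":0,"ry":0,"rz":0,"hand":1},{"x":-57,"y":-88,"z":0,"rx":0,"ry":0,"rz":0,"hand":1},{"x":-84,"y":-130,"z":0,"rx":0,"ry":0,"rz":0,"hand":1},{"x":-111,"y":-172,"z":0,"rx":0,"ry":0,"rz":0,"hand":1},{"x":-138,"y":-214,"z":0,"rx":0,"ry":0,"rz":0,"hand":1},{"x":-165,"y":-256,"z":0,"rx":0,"ry":0,"rz":0,"hand":1},{"x":-192,"y":-298,"z":0,"rx":0,"ry":0,"rz":0,"hand":1},{"x":-219,"y":-340,"z":0,"rx":0,"ry":0,"rz":0,"hand":1},{"x":-246,"y":-382,"z":0,"rx":0,"ry":0,"rz":0,"hand":1}])

```text
clock: 10.38
tcp_pos: [0.4966, -0.1193, 0.1813]
orientation: [-0.002, 0.222, 0.975, 0.0]
wrist_force: [1.0, 0.3, 0.0]
finger_gap: -0.0001
```

Request:
arm_command(motion=[{"x":-27,"y":-42,"z":0,"rx":0,"ry":0,"rz":0,"hand":1},{"x":-54,"y":-84,"z":0,"rx":0,"ry":0,"rz":0,"hand":1},{"x":-80,"y":-124,"z":0,"rx":0,"ry":0,"rz":0,"hand":1},{"x":-98,"y":-154,"z":0,"rx":0,"ry":0,"rz":0,"hand":1},{"x":-107,"y":-168,"z":0,"rx":0,"ry":0,"rz":0,"hand":1},{"x":-107,"y":-168,"z":0,"rx":0,"ry":0,"rz":0,"hand":1},{"x":-107,"y":-168,"z":0,"rx":0,"ry":0,"rz":0,"hand":1}])

```text
clock: 11.25
tcp_pos: [0.5216, -0.3137, 0.1827]
orientation: [-0.001, 0.222, 0.975, 0.001]
wrist_force: [0.4, -0.7, 0.3]
finger_gap: 0.0003
```

```bash
python3 d.py lamp 0.0805
```

```text
t 11.25 tcp [ 0.5216 -0.3137  0.1827] F [ 0.41 -0.67  0.3 ] gap 0.0003 toolshift mm [ -3.3  -1.1 102.2] axis tilt [-9.0e-04  1.3e-03 -1.0e+00] toolx yaw 154.4 q [-0.67  0.39  0.1   1.28  0.   -0.23]
```

Request:
arm_command(motion=[{"x":-3,"y":-1,"z":8,"rx":0,"ry":0,"rz":0,"hand":1},{"x":-3,"y":-1,"z":28,"rx":0,"ry":0,"rz":0,"hand":1},{"x":-3,"y":-1,"z":50,"rx":0,"ry":0,"rz":0,"hand":1},{"x":-3,"y":-1,"z":70,"rx":0,"ry":0,"rz":0,"hand":1},{"x":-3,"y":-1,"z":84,"rx":0,"ry":0,"rz":0,"hand":1},{"x":-3,"y":-1,"z":90,"rx":0,"ry":0,"rz":0,"hand":1},{"x":-3,"y":-1,"z":92,"rx":0,"ry":0,"rz":0,"hand":1},{"x":-3,"y":-1,"z":92,"rx":0,"ry":0,"rz":0,"hand":1}])

```text
clock: 12.25
tcp_pos: [0.5247, -0.3175, 0.0916]
orientation: [0.0, 0.222, 0.975, -0.0]
wrist_force: [0.0, 0.4, 0.7]
finger_gap: 0.0
```

```bash
python3 d.py lamp 0.0805; python3 - <<'E'
from h import *
p,R,t,K=cam('scene')
a=p['image'][260:360,130:250,::-1].astype(float); a=np.clip(255*(a/255)**.6,0,255).astype(np.uint8); cv2.imwrite('pics/s8.png',cv2.resize(a,None,fx=5,fy=5,interpolation=cv2.INTER_CUBIC))
E
```

```text
t 12.25 tcp [ 0.5247 -0.3175  0.0916] F [0.01 0.38 0.68] gap 0.0 toolshift mm [ 1.3  1.  11.1] axis tilt [ 8.e-04 -6.e-04 -1.e+00] toolx yaw 154.3 q [-0.67  0.44 -0.05  1.08  0.   -0.23]
```

View pics/s8.png

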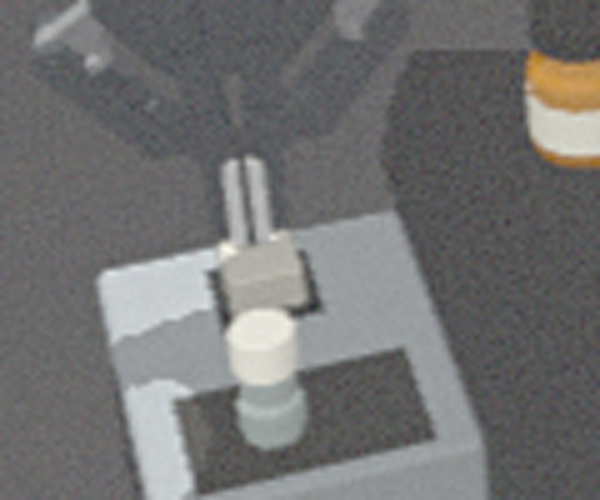

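The tips hover centred over the square key, and the vial stands untouched in front of it in this view. Creeping down.

Request:
arm_command(motion=[{"x":1,"y":1,"z":3,"rx":0,"ry":0,"rz":0,"hand":1},{"x":1,"y":1,"z":6,"rx":0,"ry":0,"rz":0,"hand":1},{"x":1,"y":1,"z":8,"rx":0,"ry":0,"rz":0,"hand":1}])

```text
clock: 12.68
tcp_pos: [0.5238, -0.3159, 0.0829]
orientation: [-0.0, 0.222, 0.975, 0.0]
wrist_force: [0.6, 0.6, 0.2]
finger_gap: 0.0002
```

Request:
arm_command(motion=[{"x":0,"y":0,"z":1,"rx":0,"ry":0,"rz":0,"hand":1},{"x":0,"y":0,"z":2,"rx":0,"ry":0,"rz":0,"hand":1}])

```text
clock: 12.92
tcp_pos: [0.5238, -0.3159, 0.0812]
orientation: [-0.0, 0.222, 0.975, 0.0]
wrist_force: [-1.0, 1.9, 2.6]
finger_gap: -0.0001
```

Request:
arm_command(motion=[{"x":0,"y":0,"z":1,"rx":0,"ry":0,"rz":0,"hand":1},{"x":0,"y":0,"z":2,"rx":0,"ry":0,"rz":0,"hand":1}])

```text
clock: 13.18
tcp_pos: [0.5239, -0.316, 0.0794]
orientation: [0.0, 0.222, 0.975, -0.0]
wrist_force: [-1.0, 1.2, 3.3]
finger_gap: -0.0002
```

Contact was at about 0.0813. The target is about 0.0743 (7 mm deep).

Request:
arm_command(motion=[{"x":0,"y":0,"z":1,"rx":0,"ry":0,"rz":0,"hand":1},{"x":0,"y":0,"z":2,"rx":0,"ry":0,"rz":0,"hand":1}])

```text
clock: 13.42
tcp_pos: [0.5239, -0.3159, 0.0772]
orientation: [0.0, 0.222, 0.975, -0.0]
wrist_force: [-1.9, 1.1, 4.5]
finger_gap: -0.0002
```

Request:
arm_command(motion=[{"x":0,"y":0,"z":1,"rx":0,"ry":0,"rz":0,"hand":1},{"x":0,"y":0,"z":2,"rx":0,"ry":0,"rz":0,"hand":1}])

```text
clock: 13.68
tcp_pos: [0.5239, -0.3159, 0.0751]
orientation: [0.0, 0.222, 0.975, 0.0]
wrist_force: [-1.6, 1.5, 5.2]
finger_gap: 0.0
```

Request:
arm_command(motion=[{"x":0,"y":0,"z":1,"rx":0,"ry":0,"rz":0,"hand":1},{"x":0,"y":0,"z":1.5,"rx":0,"ry":0,"rz":0,"hand":1},{"x":0,"y":0,"z":1.5,"rx":0,"ry":0,"rz":0,"hand":1}])

```text
clock: 14.05
tcp_pos: [0.5239, -0.3159, 0.0735]
orientation: [0.0, 0.222, 0.975, 0.0]
wrist_force: [0.0, 1.0, 5.1]
finger_gap: 0.0004
```

Request:
arm_command(motion=[{"x":0,"y":0,"z":-5,"rx":0,"ry":0,"rz":0,"hand":1},{"x":0,"y":0,"z":-20,"rx":0,"ry":0,"rz":0,"hand":1},{"x":0,"y":0,"z":-50,"rx":0,"ry":0,"rz":0,"hand":1},{"x":0,"y":0,"z":-85,"rx":0,"ry":0,"rz":0,"hand":1},{"x":0,"y":0,"z":-110,"rx":0,"ry":0,"rz":0,"hand":1},{"x":0,"y":0,"z":-115,"rx":0,"ry":0,"rz":0,"hand":1}])

```text
clock: 14.8
tcp_pos: [0.5251, -0.3169, 0.1914]
orientation: [0.002, 0.222, 0.975, -0.001]
wrist_force: [-0.4, -0.5, 0.4]
finger_gap: 0.0001
```

```bash
python3 d.py scan 0.19; python3 - <<'E'
from h import *
p,R,t,K=cam('scene'); W=cloud(p,R,t,K); W0=np.load('sceneW.npy')
for w in (W0,W):
    m=(np.hypot(w[...,0]-.524,w[...,1]+.316)<.02)&(w[...,2]>.092)&(w[...,2]<.12); print(m.sum(),np.percentile(w[m][:,2],[50,80,90,95]))
a=p['image'][260:360,130:250,::-1].astype(float); a=np.clip(255*(a/255)**.6,0,255).astype(np.uint8); cv2.imwrite('pics/s9.png',cv2.resize(a,None,fx=5,fy=5,interpolation=cv2.INTER_CUBIC))
E
```

```text
t 14.8 tcp [ 0.5251 -0.3169  0.1914] F [-0.37 -0.5   0.39] gap 0.0001 toolshift mm [139.6 382.7   0.4] axis tilt [ 0.0039 -0.0029 -1.    ] toolx yaw 154.3 q [-0.67  0.39  0.12  1.3   0.   -0.23]
247 [0.10575706 0.10743578 0.10818289 0.10886654]
198 [0.09843565 0.0997514  0.1004144  0.10099879]
```

View pics/s9.png

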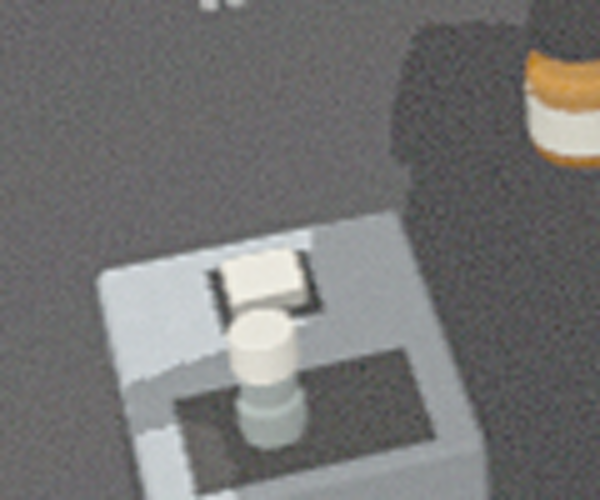

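The lamp key is down by about 7.5 mm and the vial is unmoved. Now the bar key, turning 15° to align with the bar.

Request:
arm_command(motion=[{"x":6,"y":15,"z":0,"rx":0,"ry":0,"rz":-2,"hand":1},{"x":20,"y":54,"z":0,"rx":0,"ry":0,"rz":-5,"hand":1},{"x":37,"y":101,"z":0,"rx":0,"ry":0,"rz":-8,"hand":1},{"x":54,"y":148,"z":0,"rx":0,"ry":0,"rz":-11,"hand":1},{"x":71,"y":195,"z":0,"rx":0,"ry":0,"rz":-14,"hand":1},{"x":88,"y":242,"z":0,"rx":0,"ry":0,"rz":-15,"hand":1},{"x":105,"y":289,"z":0,"rx":0,"ry":0,"rz":-15,"hand":1},{"x":121,"y":332,"z":0,"rx":0,"ry":0,"rz":-15,"hand":1},{"x":133,"y":365,"z":0,"rx":0,"ry":0,"rz":-15,"hand":1},{"x":139,"y":382,"z":0,"rx":0,"ry":0,"rz":-15,"hand":1}])

```text
clock: 16.1
tcp_pos: [0.5625, 0.091, 0.1873]
orientation: [-0.001, 0.091, 0.996, -0.0]
wrist_force: [-0.3, 0.1, 0.2]
finger_gap: -0.0001
```

Request:
arm_command(motion=[{"x":0,"y":0,"z":0,"rx":0,"ry":0,"rz":0,"hand":1},{"x":0,"y":0,"z":0,"rx":0,"ry":0,"rz":0,"hand":1},{"x":0,"y":0,"z":0,"rx":0,"ry":0,"rz":0,"hand":1}])

```text
clock: 16.48
tcp_pos: [0.564, 0.0873, 0.1885]
orientation: [-0.0, 0.094, 0.996, -0.0]
wrist_force: [-0.6, -0.4, 0.2]
finger_gap: 0.0001
```

```bash
python3 d.py scan 0.0912
```

```text
t 16.475 tcp [0.564  0.0873 0.1885] F [-0.6  -0.4   0.22] gap 0.0001 toolshift mm [-0.8  1.4 97.3] axis tilt [-1.e-04 -2.e-04 -1.e+00] toolx yaw 169.2 q [ 0.01  0.31 -0.    1.26 -0.    0.2 ]
```

Request:
arm_command(motion=[{"x":-1,"y":1,"z":8,"rx":0,"ry":0,"rz":0,"hand":1},{"x":-1,"y":1,"z":26,"rx":0,"ry":0,"rz":0,"hand":1},{"x":-1,"y":1,"z":46,"rx":0,"ry":0,"rz":0,"hand":1},{"x":-1,"y":1,"z":66,"rx":0,"ry":0,"rz":0,"hand":1},{"x":-1,"y":1,"z":80,"rx":0,"ry":0,"rz":0,"hand":1},{"x":-1,"y":1,"z":86,"rx":0,"ry":0,"rz":0,"hand":1},{"x":-1,"y":1,"z":87,"rx":0,"ry":0,"rz":0,"hand":1},{"x":-1,"y":1,"z":87,"rx":0,"ry":0,"rz":0,"hand":1}])

```text
clock: 17.48
tcp_pos: [0.5656, 0.0894, 0.1022]
orientation: [0.001, 0.093, 0.996, 0.0]
wrist_force: [-0.4, 0.4, -0.5]
finger_gap: 0.0
```

```bash
python3 d.py scan 0.0912; python3 - <<'E'
from h import *
p,R,t,K=cam('scene')
a=p['image'][190:290,280:400,::-1].astype(float); a=np.clip(255*(a/255)**.6,0,255).astype(np.uint8)
p,R,t,K=cam('top')
b=p['image'][150:250,240:360,::-1]
cv2.imwrite('pics/s10.png',cv2.resize(np.hstack([a,b]),None,fx=3.3,fy=3.3,interpolation=cv2.INTER_CUBIC))
E
```

```text
t 17.475 tcp [0.5656 0.0894 0.1022] F [-0.39  0.4  -0.54] gap 0.0 toolshift mm [ 0.5 -1.  11. ] axis tilt [ 1.1e-03  1.0e-04 -1.0e+00] toolx yaw 169.3 q [ 0.02  0.36 -0.15  1.06  0.    0.2 ]
```

View pics/s10.png

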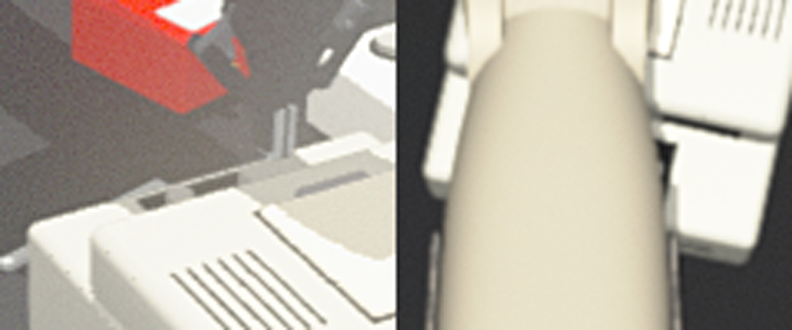

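The tips are over the bar's place on the front deck and clear of the body; the arm hides the top view. I'll keep using force on the way down.

Request:
arm_command(motion=[{"x":0,"y":0,"z":3,"rx":0,"ry":0,"rz":0,"hand":1},{"x":0,"y":0,"z":6,"rx":0,"ry":0,"rz":0,"hand":1},{"x":0,"y":0,"z":8,"rx":0,"ry":0,"rz":0,"hand":1}])

```text
clock: 17.95
tcp_pos: [0.565, 0.0894, 0.0933]
orientation: [-0.0, 0.093, 0.996, 0.0]
wrist_force: [0.9, -0.1, -0.2]
finger_gap: 0.0001
```

Request:
arm_command(motion=[{"x":0,"y":0,"z":1,"rx":0,"ry":0,"rz":0,"hand":1},{"x":0,"y":0,"z":2,"rx":0,"ry":0,"rz":0,"hand":1}])

```text
clock: 18.2
tcp_pos: [0.5651, 0.0894, 0.0915]
orientation: [0.0, 0.093, 0.996, 0.0]
wrist_force: [-0.3, 0.1, 0.1]
finger_gap: -0.0002
```

Request:
arm_command(motion=[{"x":0,"y":0,"z":1,"rx":0,"ry":0,"rz":0,"hand":1},{"x":0,"y":0,"z":2,"rx":0,"ry":0,"rz":0,"hand":1}])

```text
clock: 18.45
tcp_pos: [0.5652, 0.0894, 0.09]
orientation: [0.0, 0.093, 0.996, 0.0]
wrist_force: [-2.3, 0.2, 4.4]
finger_gap: -0.0006
```

Request:
arm_command(motion=[{"x":0,"y":0,"z":1,"rx":0,"ry":0,"rz":0,"hand":1},{"x":0,"y":0,"z":2,"rx":0,"ry":0,"rz":0,"hand":1}])

```text
clock: 18.7
tcp_pos: [0.5652, 0.0894, 0.0878]
orientation: [0.0, 0.093, 0.996, 0.0]
wrist_force: [-2.1, 0.4, 3.7]
finger_gap: -0.0001
```

Request:
arm_command(motion=[{"x":0,"y":0,"z":1,"rx":0,"ry":0,"rz":0,"hand":1},{"x":0,"y":0,"z":2,"rx":0,"ry":0,"rz":0,"hand":1}])

```text
clock: 18.95
tcp_pos: [0.5652, 0.0894, 0.0856]
orientation: [0.0, 0.093, 0.996, 0.0]
wrist_force: [-1.6, -0.4, 5.2]
finger_gap: -0.0001
```

Request:
arm_command(motion=[{"x":0,"y":0,"z":1,"rx":0,"ry":0,"rz":0,"hand":1},{"x":0,"y":0,"z":2,"rx":0,"ry":0,"rz":0,"hand":1},{"x":0,"y":0,"z":2,"rx":0,"ry":0,"rz":0,"hand":1}])

```text
clock: 19.32
tcp_pos: [0.5652, 0.0894, 0.0836]
orientation: [0.0, 0.093, 0.996, 0.0]
wrist_force: [-1.5, 0.9, 4.1]
finger_gap: -0.0001
```

Request:
arm_command(motion=[{"x":0,"y":0,"z":-5,"rx":0,"ry":0,"rz":0,"hand":1},{"x":0,"y":0,"z":-20,"rx":0,"ry":0,"rz":0,"hand":1},{"x":0,"y":0,"z":-50,"rx":0,"ry":0,"rz":0,"hand":1},{"x":0,"y":0,"z":-85,"rx":0,"ry":0,"rz":0,"hand":1},{"x":0,"y":0,"z":-110,"rx":0,"ry":0,"rz":0,"hand":1},{"x":10,"y":20,"z":-115,"rx":0,"ry":0,"rz":0,"hand":1},{"x":40,"y":60,"z":-115,"rx":0,"ry":0,"rz":0,"hand":1},{"x":70,"y":105,"z":-115,"rx":0,"ry":0,"rz":0,"hand":1},{"x":100,"y":150,"z":-115,"rx":0,"ry":0,"rz":0,"hand":1},{"x":125,"y":195,"z":-115,"rx":0,"ry":0,"rz":0,"hand":1}])

```text
clock: 20.58
tcp_pos: [0.4777, 0.3057, 0.1998]
orientation: [0.001, 0.093, 0.996, 0.0]
wrist_force: [0.5, 0.2, -0.2]
finger_gap: -0.0003
```

Request:
arm_command(motion=[{"x":10,"y":40,"z":0,"rx":0,"ry":0,"rz":0,"hand":1},{"x":15,"y":80,"z":0,"rx":0,"ry":0,"rz":0,"hand":1},{"x":20,"y":110,"z":0,"rx":0,"ry":0,"rz":0,"hand":1},{"x":20,"y":120,"z":0,"rx":0,"ry":0,"rz":0,"hand":1},{"x":20,"y":120,"z":0,"rx":0,"ry":0,"rz":0,"hand":1},{"x":20,"y":120,"z":0,"rx":0,"ry":0,"rz":0,"hand":1}])

```text
clock: 21.32
tcp_pos: [0.4811, 0.4247, 0.1989]
orientation: [0.0, 0.093, 0.996, -0.0]
wrist_force: [-0.6, -1.2, -0.5]
finger_gap: 0.0
```

```bash
python3 d.py scan 0.19; python3 - <<'E'
from h import *
W0t,W0s=np.load('topW.npy'),np.load('sceneW.npy')
for n,W0 in(('top',W0t),('scene',W0s)):
    p,R,t,K=cam(n); save(p,n+'F'); W=cloud(p,R,t,K)
    for k,(x,y,h,r) in {'purge':(.442,.334,.087,.012),'lamp':(.524,-.316,.107,.01),'scan':(.565,.0885,.117,.01),'stop':(.551,.020,.117,.007)}.items():
        o=[]
        for w in(W0,W):
            m=(np.hypot(w[...,0]-x,w[...,1]-y)<r)&(abs(w[...,2]-h+.004)<.013); o+=[m.sum(),np.median(w[m][:,2]).round(4) if m.any() else None]
        print(n,k,o)
    for q in('vial_center','jar_center','spatula_center'):
        f=finder.find_in(p,q)[:1]; print(q,[(round(r['score'],2),r['at']) for r in f])
E
```

```text
t 21.325 tcp [0.4811 0.4247 0.1989] F [-0.6  -1.22 -0.55] gap 0.0 toolshift mm [-145.  -314.7    9. ] axis tilt [-0.e+00 -3.e-04 -1.e+00] toolx yaw 169.3 q [ 0.6   0.45  0.23  1.35 -0.    0.79]
top purge [np.int64(72), np.float64(0.0861), np.int64(72), np.float64(0.0784)]
top lamp [np.int64(54), np.float64(0.1078), np.int64(47), np.float64(0.1002)]
top scan [np.int64(50), np.float64(0.1174), np.int64(45), np.float64(0.1097)]
top stop [np.int64(25), np.float64(0.1174), np.int64(25), np.float64(0.1177)]
vial_center [(0.61, [465.1, 187.2])]
jar_center [(0.7, [367.9, 261.7])]
spatula_center [(0.56, [295.2, 265.7])]
scene purge [np.int64(39), np.float64(0.0866), np.int64(40), np.float64(0.079)]
scene lamp [np.int64(60), np.float64(0.1072), np.int64(61), np.float64(0.099)]
scene scan [np.int64(31), np.float64(0.1176), np.int64(14), np.float64(0.1097)]
scene stop [np.int64(27), np.float64(0.1171), np.int64(26), np.float64(0.1171)]
vial_center [(0.81, [185.2, 334.8])]
jar_center [(0.58, [284.9, 267.1])]
spatula_center [(0.51, [284.9, 267.5])]
```

View pics/topF.png

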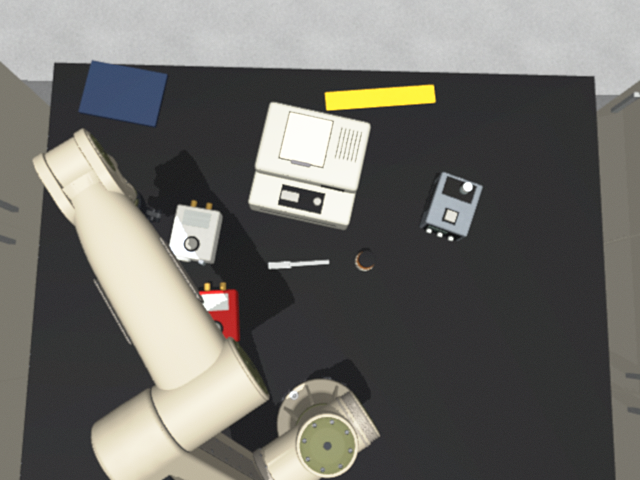

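View pics/sceneF.png

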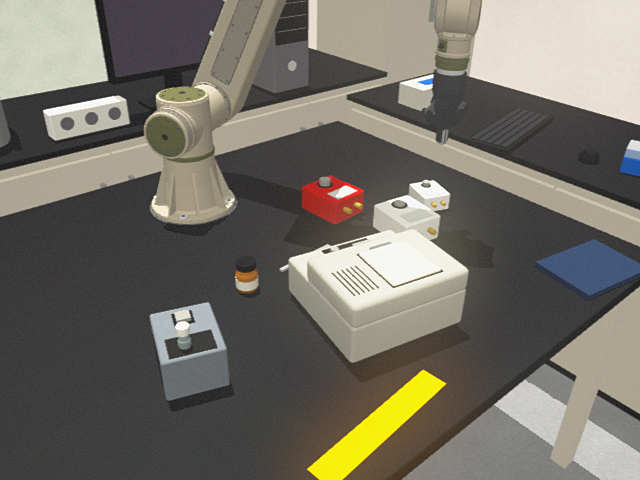

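All three keys are down by about 7.6 mm in both cameras. The stop key is up. The vial (465,187), jar (366,261) and spatula (297,265) are where they were, and the arm is clear.

```bash
python3 -c "
from h import *
print(hand_in())"
```

```text
the job is handed in; nothing more can be done
None
```

I pressed the purge, lamp and bar keys in that order with the shut fingertips and handed the job in at about 22 s. All three stayed down. I picked the larger white purge unit and left the red one and the small white one alone.

- **Keys:** the last depth readings put all three about 7.6–8.2 mm below where they started, in both cameras. They need 4 mm to count as pressed. The vertical wrist force read at most about 5.2 N.
- **Left alone:** the stop key reads unchanged at 0.117 m. The vial, jar and spatula look unmoved in the pictures, and the arm is clear of everything.
- **Disagreements:** the fingertips were really about 26 mm above the reported TCP, so I found each key by force and picture rather than the reported height. The finder's last "jar" hit in the scene camera actually landed on the spatula. The picture and the top camera show the jar in its place.
- **Refused calls:** my first two move calls were refused for missing keys, and nothing moved.

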